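Hang the hook spanner on its peg

TASK

Hang the red-handled hook spanner on the free peg of the sloped blue tool board: slip its eye over the peg and push it fully home so that it lies flat against the board with the handle pointing down the slope, then let go. The peg is clamped anywhere along its short slot, so find it by touch or by eye. Leave the grease tin and the guide bush where they are.

Things in the scene. Friction and masses are not known exactly. Their poses are not given: they have to be found in the camera images.
- hook_spanner: loose steel hook spanner, 0.2 to 0.4 kg, lying flat. Origin under the handle's centre line; x along the handle to the eye, y to the side the hook curls, z up. Bar 20 mm wide, 10 thick. Red sleeve from x = -22 to +46 mm, 24 wide, 16 thick (underside flush): grip it across y, best at x = +28 mm. Hook (10 thick) reaches x = -97, y = +71 mm.
- spanner_eye (a point): centre of the spanner's hanging eye, on the underside, 75 mm along +x from the spanner's origin, axes as the spanner's. The eye is a ring 10 mm thick, hole 18 mm diameter, outside 44 mm diameter.
- slot_mid (a point): middle of the free peg's slot, on the board's face. x points up the slope, y left along the board, z square out of the face. The steel peg stands square out of the face, 43.5 mm high, 14 mm diameter, its last 7.5 mm tapering to 11 mm. It is clamped rigidly anywhere from x = -13 to +13 mm at y = 0; its place is not reported.
- board_mid (a point): centre of the face of the sloped blue tool board (fixed; 260 mm along the slope, 300 mm wide, 36 degrees from level, low edge to the robot), axes as slot_mid; slot_mid lies at x = +85, y = +50 mm from it. At x = +95, y = -95 mm a like peg carries a smaller black-handled spanner, fixed to the board, 16 mm thick, hook to the right.
- grease_tin: loose yellow tin, 68 mm across, 45 mm high; leave it. Origin under its centre.
- guide_bush: loose grey shouldered steel bush standing, 45 mm across, 56 mm high; leave it. Origin under its centre.

How it is judged:
At the end, for the whole second after the job is handed in: The spanner hangs at rest, the free peg through its eye (eye centre within 17 mm of the slot's middle along the slope, 5 mm sideways), eye within 5 mm of the face, flat to it within 0.1 rad, spanner origin over 40 mm down the slope from the slot's middle (x of spanner_eye in the frame of slot_mid between -0.017 and 0.0165 m and y of spanner_eye in the frame of slot_mid between -0.005 and 0.005 m and z of spanner_eye in the frame of slot_mid below 0.005 m and angle between the z axis of hook_spanner and the z axis of slot_mid, either way round below 0.1 rad and x of hook_spanner in the frame of slot_mid below -0.04 m and linear speed of hook_spanner below 0.02 m/s and angular speed of hook_spanner below 0.2 rad/s); the robot touches nothing.
It fails at once if the grease tin is moved more than 30 mm (distance of grease_tin from where it was at the start of the episode above 0.03 m).
It fails at once if the guide bush is moved more than 30 mm (distance of guide_bush from where it was at the start of the episode above 0.03 m).
It also fails if it takes over 58 s, if anything falls off the work surface, if the arm or the gripper's body presses on something with over 40 N, if the wrist force passes 120 N, or if a joint passes its speed limit or range.

ROBOT

A 6-joint arm with a two-finger parallel gripper is mounted at the origin on the work surface; the furniture and walls round the work are solid. World frame = base frame: x ahead of the robot, y to its left, z up, the work surface at z = 0. Lengths are in m, angles in rad, forces in N, time in s.
With the tool pointing down it reaches from about 0.4 to 0.825 m from the base axis. Payload 7 kg.
Tool frame: the origin (TCP) lies on the centre line of the jaws, within the pads' length; the fingertips stand 11 mm ahead of it and the grasp point (between the pads) lies 8 mm behind it (tcp_to_tips is the distance from the TCP to the fingertips, in m); z points along the fingers, y is the line along which they close (so a half turn about z gives the same grasp; the last joint's range is limited). The gripper opens to 88 mm and grips with 3 to 60 N. Pads are 19 mm wide; open, the fingers measure 130 mm over their backs; the gripper's body (78 mm by 193 mm) begins 47 mm behind the grasp point.
Start: joints at [0.288, 0.359, 0.012, 0, -1.224, -0.288], TCP at [0.675, -0, 0.238] pointing down, gripper open.
Joint ranges: [-3.07, 3.07], [-1.43, 2.12], [-1.02, 1.25], [-3.03, 1.67], [-3.05, -0], [-3.03, 3.03]. Speed limits (rad/s): [2.39, 2.39, 3.01, 3.14, 3.14, 3.14].

INTERFACE

Orientations are given as a rotation vector (axis times angle).
In Python, from plant import * gives the robot as it stands.
- The arm moves only by the tool step_arm, never from a script. Its argument "commands" is text: rows parted by semicolons, each of 5 numbers parted by spaces: the shift along the tool's x, y, z in m, then the turn about the tool's z in degrees, then the finger opening in m, from 0 to 0.0876. In form: x y z twist jaw; .... A call has 1 to 12 rows; each row shifts and turns the commanded pose from where the row before left it, along the tool's axes as they then stand; what a row does not reach is not made up. A row lasts 1/10 s, in which the tool goes at most 50 mm and 8.59 degrees, less where a joint would pass 70% of its speed; a pose out of reach is approached as far as the arm can. A call with a gripper value outside its range is refused whole. The fingers move at their own pace and stop on an object; "grip_force" is the grip in N (left out, the last holds). Time passes only in rows, so rows that do not move let the fingers close. It gives the time, the measured TCP pose, the force, the opening and the grip force at its end, in the units of the state.
- sense(): the state, without advancing time (a new reading comes with each control period).
- get_image(name): name is "scene" or "side" or "wrist"; returns a dict with "frame" (384x512x3 uint8, red, green, blue), "camera_matrix" (3x3 intrinsics, pixels), "k1" (the pictures are not rectified: a ray, as slopes to the right and down, at radius r is drawn at 1 + k1 r^2 times it, then the intrinsics apply), "eye" and "rotation" of the camera in the world. Camera axes: x right, y up, looking along -z (the intrinsics and any distortion apply to the point x, -y, -z); pixel columns grow to the right and rows downward; lengths in m; the calibration is good to about 2 mm. A picture is of the moment at which its call begins. There is no depth.
- sign_off(): hands the job in; it is judged then, once.
Trained networks look in the newest picture that a camera, given by its name, has taken for a name from the list of things; names that differ only in an ending like _2 or _b are one class to them, and where a whole thing is asked for, a point or a joint stands for the part that bears it (a point fixed in the world has none). Each returns a list of dicts, best first, with "confidence" (0 to 1); they miss things now and then, are a little off and sometimes report something else, mostly with a low value. They report only what shows in the picture. A call takes as long as a camera call.
- boxes_of(query, camera): "location" ([column, row] in pixels, amid what is visible of it).
- silhouettes(query, camera): "pixels" (384x512 bool, what is visible of it) and "location" ([column, row] in pixels, amid what is visible of it).
The state is a dict: "t": time; "joints": joint angles; "qvel": joint speeds; "joint_efforts": joint torques, N m; "ee_pos": TCP position; "orientation": TCP orientation; "contact_force": force on the tool from outside, world axes, zero at the start; "torque": the same for the moment, N m; "opening": finger opening in m; "gripper_force": force on a finger pad.
Only numpy, scipy, OpenCV 4.12 (cv2) and the standard library are available. Lean on these libraries where they do the work, as an engineer would, in place of code of your own. Each camera call takes 0.05 s, during which the arm holds its last target. There are 200 camera calls.

## Working session

There is one attempt and no reset: what is moved stays moved. The work goes in short steps, Python scripts to look and compute and a tool call to move; the robot and the scene stay as the last step left them, time stands still between calls to the robot, and variables do not carry over. Pictures are saved under pics/ and viewed, at most 10 in all, crops included, and the job is handed in when it is done.

Besides the shell and the picture viewer there is one more tool, called after "Call:" as name(argument=value, ...), one argument or row to a line, values as JSON. step_arm: Moves the arm, as the interface text tells. Its arguments: {"type":"object","properties":{"commands":{"type":"string"},"grip_force":{"type":"number"}},"required":["commands"]}

```bash
ls; mkdir -p pics; cat > h.py <<'E'
from plant import *
import numpy as np, cv2
from scipy.spatial.transform import Rotation as R
def ray(im,px):
    K=np.array(im["camera_matrix"]);k=im["k1"]
    d=cv2.undistortPoints(np.array([[px]],float),K,np.array([k,0,0,0,0.]))[0,0]
    v=np.array(im["rotation"])@np.array([d[0],-d[1],-1]);return np.array(im["eye"]),v/np.linalg.norm(v)
def onz(im,px,z):
    e,v=ray(im,px);return e+v*(z-e[2])/v[2]
def proj(im,P):
    K=np.array(im["camera_matrix"]);p=np.array(im["rotation"]).T@(np.array(P)-im["eye"])
    d=np.array([p[0],-p[1]])/-p[2];d=d*(1+im["k1"]*(d@d));return (K@[d[0],d[1],1])[:2]
def tri(rs):
    A=0;b=0
    for e,v in rs:
        M=np.eye(3)-np.outer(v,v);A=A+M;b=b+M@e
    p=np.linalg.solve(A,b);return p,[np.linalg.norm((np.eye(3)-np.outer(v,v))@(p-e)) for e,v in rs]
def save(im,n):cv2.imwrite("pics/"+n,im["frame"][:,:,::-1])
E
python3 - <<'E'
from h import *
np.set_printoptions(precision=4,suppress=True)
s=sense();print(s)
for c in["scene","side","wrist"]:
    im=get_image(c);save(im,c+"1.png");print(c,im["eye"],im["camera_matrix"],im["k1"],np.array(im["rotation"]))
    for q in["hook_spanner","spanner_eye","slot_mid","board_mid","grease_tin","guide_bush"]:
        print(q,[(np.round(d["location"],1),round(d["confidence"],2)) for d in boxes_of(q,c)][:3])
a=[cv2.imread("pics/%s1.png"%c) for c in["scene","side","wrist"]]
cv2.imwrite("pics/all1.png",cv2.resize(np.vstack([np.hstack(a[:2]),np.hstack([a[2],a[2]*0])]),(800,600)))
E
```

```text
pics
{'t': 0.0, 'joints': array([ 0.2881,  0.3594,  0.0111, -0.0003, -1.2241, -0.2881]), 'qvel': array([ 0.0008, -0.0011, -0.0007, -0.0002,  0.0013, -0.0003]), 'joint_efforts': array([ -0.0008, -58.2727,  29.3058,   6.9975,   0.0069,  -0.0002]), 'ee_pos': array([ 0.6745, -0.    ,  0.2366]), 'orientation': array([ 2.2204, -2.2207, -0.0017]), 'contact_force': array([-0.0165,  0.0882,  0.4409]), 'torque': array([ 0.0819, -0.0476, -0.0199]), 'gripper_force': 0.0, 'opening': 0.08784692456119832}
scene [ 0.232  -0.5508  0.8265] [[462.9049   0.     249.1766]
 [  0.     462.9049 189.2897]
 [  0.       0.       1.    ]] -0.19102287727031608 [ 0.7385 -0.1892 -0.5087]
hook_spanner [(array([189.2, 182.1]), 0.58)]
spanner_eye [(array([190.2, 184.4]), 0.73)]
slot_mid [(array([355.8, 291.4]), 0.9)]
board_mid [(array([355.2, 297.7]), 0.76), (array([282.8, 179. ]), 0.23)]
grease_tin [(array([283.2, 180.2]), 0.93)]
guide_bush [(array([207.8, 261.4]), 0.57)]
side [0.1574 0.9158 0.7426] [[474.0951   0.     258.5688]
 [  0.     474.0951 189.7819]
 [  0.       0.       1.    ]] 0.06814833518867151 [ 0.2948 -1.3486 -2.4197]
hook_spanner [(array([252.1, 288.2]), 0.59)]
spanner_eye [(array([250. , 291.3]), 0.74)]
slot_mid [(array([281.3, 155.6]), 0.75)]
board_mid [(array([282.3, 154.9]), 0.94)]
grease_tin [(array([195.5, 233.8]), 0.8)]
guide_bush [(array([311.6, 228.4]), 0.79)]
wrist [ 0.6751 -0.0718  0.3849] [[327.2577   0.     258.4581]
 [  0.     327.2577 194.119 ]
 [  0.       0.       1.    ]] -0.08702164257579313 [-0.0005 -0.4163  3.1133]
hook_spanner [(array([332.5, 310.4]), 0.89)]
spanner_eye [(array([332.2, 305.9]), 0.76)]
slot_mid [(array([343.7,  24.5]), 0.79)]
board_mid [(array([349. ,  24.8]), 0.78)]
grease_tin [(array([243.1, 242.6]), 0.69)]
guide_bush [(array([473.5, 150.3]), 0.89)]
```

```bash
sed -i 's/np.array(im\["rotation"\])/rot(im)/g; s/^def ray/def rot(im):return R.from_rotvec(im["rotation"]).as_matrix()\ndef ray/' h.py; cat h.py | head -8
```

```text
from plant import *
import numpy as np, cv2
from scipy.spatial.transform import Rotation as R
def rot(im):return R.from_rotvec(im["rotation"]).as_matrix()
def ray(im,px):
    K=np.array(im["camera_matrix"]);k=im["k1"]
    d=cv2.undistortPoints(np.array([[px]],float),K,np.array([k,0,0,0,0.]))[0,0]
    v=rot(im)@np.array([d[0],-d[1],-1]);return np.array(im["eye"]),v/np.linalg.norm(v)
```

View pics/scene1.png

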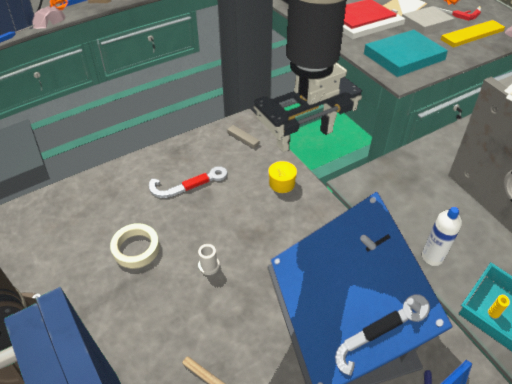

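View pics/side1.png

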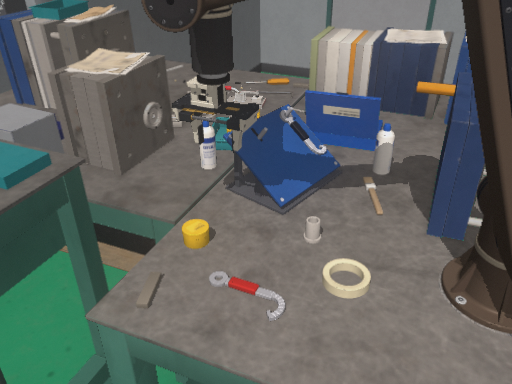

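View pics/wrist1.png

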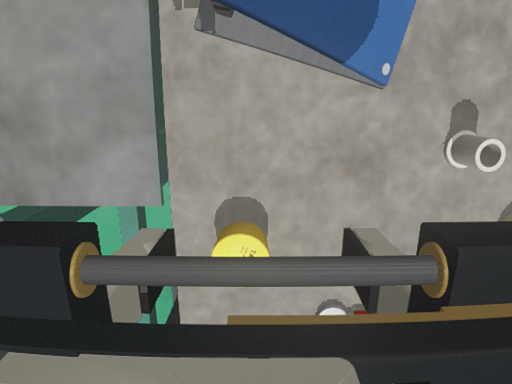

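```bash
python3 - <<'E'
from h import *
np.set_printoptions(precision=4,suppress=True)
ims={c:get_image(c) for c in["scene","side","wrist"]}
R0=R.from_rotvec(sense()["orientation"]).as_matrix();print("tool",R0,"wristrot",rot(ims["wrist"]))
reds=[];tins=[];bu=[]
for c in["scene","side"]:
    im=ims[c];f=im["frame"].astype(int);r,g,b=f[...,0],f[...,1],f[...,2]
    S=silhouettes("hook_spanner",c);m=S[0]["pixels"];print(c,"mask",m.sum(),S[0]["confidence"])
    m2=cv2.dilate(m.astype(np.uint8),np.ones((9,9)))>0
    rm=(r>110)&(g<70)&(b<70)&m2
    ys,xs=np.nonzero(rm);print("red",rm.sum(),xs.mean(),ys.mean());reds.append(ray(im,[xs.mean(),ys.mean()]))
    pts=np.array([onz(im,[x,y],.012)[:2] for x,y in zip(xs,ys)]);_,_,V=np.linalg.svd(pts-pts.mean(0));q=(pts-pts.mean(0))@V[0]
    print(" dir",V[0],"len",np.ptp(q),"c",pts.mean(0))
    ys,xs=np.nonzero(m)
    P=np.array([onz(im,[x,y],.007)[:2] for x,y in zip(xs,ys)]);np.save("sp_%s.npy"%c,P)
    q=(P-pts.mean(0))@V[0];w=(P-pts.mean(0))@[-V[0][1],V[0][0]];print(" extent along",q.min(),q.max(),"side",w.min(),w.max())
    tins.append(ray(im,silhouettes("grease_tin",c)[0]["location"]));bu.append(ray(im,silhouettes("guide_bush",c)[0]["location"]))
    # white screws on blue
    B=((b>90)&(b>r*1.6)&(b>g*1.3)).astype(np.uint8)
    n,l,st,ce=cv2.connectedComponentsWithStats(B)
    print(" blue",[(st[i],ce[i]) for i in range(1,n) if st[i,4]>3000])
print("red",tri(reds),"tin",tri(tins),"bush",tri(bu))
# crops
a=cv2.resize(ims["scene"]["frame"][190:384,262:457],None,fx=3,fy=3,interpolation=cv2.INTER_CUBIC)
b=cv2.resize(ims["side"]["frame"][100:212,225:347],None,fx=5,fy=5,interpolation=cv2.INTER_CUBIC)
save({"frame":a},"c_scene.png");save({"frame":b},"c_side.png")
E
```

```text
tool [[-0.     -1.     -0.0001]
 [-1.      0.      0.    ]
 [-0.      0.0001 -1.    ]] wristrot [[-1.     -0.0006 -0.0004]
 [ 0.0007 -0.9649 -0.2627]
 [-0.0002 -0.2627  0.9649]]
scene mask 787 0.66
red 236 195.59322033898306 181.67372881355934
 dir [-0.9997 -0.0264] len 0.06538773228428771 c [0.5105 0.2035]
 extent along -0.08592787868943076 0.10580536429476761 side -0.0677388279594466 0.02271396696583289
 blue [(array([  271,   192,   181,   192, 18597], dtype=int32), array([353.6421, 292.3087])), (array([   4,  288,   98,   96, 5788], dtype=int32), array([ 50.3855, 343.7452]))]
side mask 1093 0.92
red 300 242.86666666666667 285.24666666666667
 dir [-0.9975  0.0708] len 0.07002838735881822 c [0.511 0.214]
 extent along -0.09001530204943202 0.11131195984031315 side -0.05938388774549641 0.025812029020530168
 blue [(array([ 427,   37,   57,  203, 5042], dtype=int32), array([458.4312, 158.8154])), (array([ 291,   90,   92,   61, 3645], dtype=int32), array([341.0823, 120.1668])), (array([ 238,  104,  102,  103, 4880], dtype=int32), array([282.8947, 158.1102]))]
red (array([0.5129, 0.2089, 0.0064]), [np.float64(0.0005720521668363033), np.float64(0.0005720521668363903)]) tin (array([0.6991, 0.0968, 0.0195]), [np.float64(0.0028741864637130106), np.float64(0.00287418646371308)]) bush (array([ 0.4274, -0.0286,  0.0272]), [np.float64(0.0009391268316261809), np.float64(0.0009391268316261447)])
```

View pics/c_scene.png

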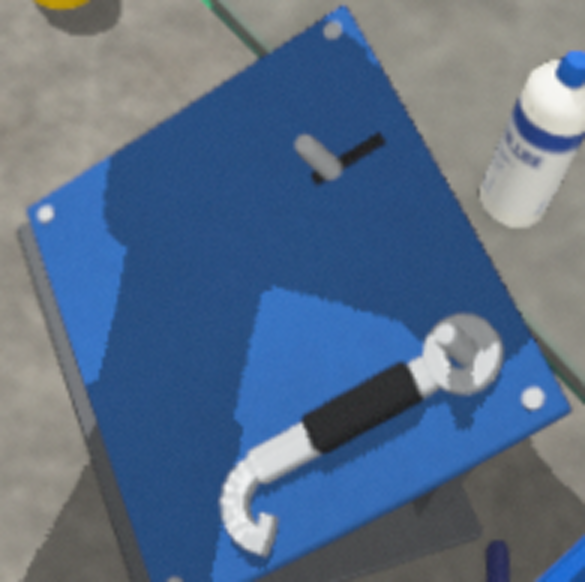

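View pics/c_side.png

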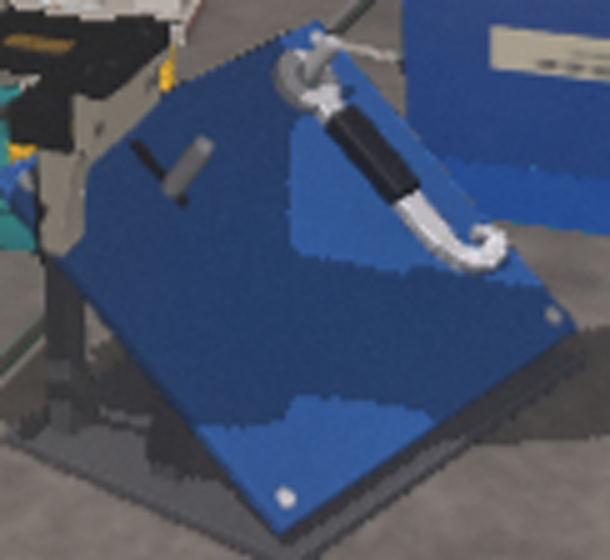

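```bash
cat > fit.py <<'E'
from h import *
from scipy.optimize import least_squares
np.set_printoptions(precision=4,suppress=True)
sc,sd=get_image("scene"),get_image("side")
C=lambda u,v:((u+.5)/3-.5+262,(v+.5)/3-.5+190)
D=lambda u,v:((u+.5)/5-.5+225,(v+.5)/5-.5+100)
def bR(y):return R.from_euler("zy",[y,-np.radians(36)]).as_matrix()
# x up slope: forward & up
def model(p):
    c=p[:3];M=bR(p[3]);a,b,s=p[4],p[5],p[6]
    L=[(1,-1),(-1,1),(-1,-1),(1,1)]
    pt=lambda x,y,z=0:c+M@[x,y,z]
    corner=lambda i,j:pt(i*(.13-a),j*(.15-b))
    return [(sc,C(333,30),corner(1,1)),(sc,C(45,213),corner(-1,1)),(sc,C(532,398),corner(1,-1)),
     (sd,D(286,497),corner(-1,1)),(sd,D(553,316),corner(-1,-1)),
     (sc,C(331,173),pt(.085+s,.05)),(sc,C(304,144),pt(.085+s,.05,.0435)),(sd,D(174,188),pt(.085+s,.05)),(sd,D(206,145),pt(.085+s,.05,.0435))]
def res(p):return np.concatenate([proj(i,P)-u for i,u,P in model(p)])
r=least_squares(res,[.7,-.15,.15,-.4,.015,.015,0])
print(r.x,r.cost);print(r.fun.reshape(-1,2))
b=bR(r.x[3]);print("mid",r.x[:3],"slot",r.x[:3]+b@[.085,.05,0],"pegbase",r.x[:3]+b@[.085+r.x[6],.05,0],"tip",r.x[:3]+b@[.085+r.x[6],.05,.0435]);print(b)
print("pegtip tri",tri([ray(sc,C(304,144)),ray(sd,D(206,145))]),"base tri",tri([ray(sc,C(331,173)),ray(sd,D(174,188))]))
np.save("board.npy",r.x)
E
python3 fit.py
python3 - <<'E'
from h import *
from scipy.spatial.distance import cdist
# spanner pose fit from masks: eye by farthest end along handle
im=get_image("scene");b=get_image("side")
for i,n,x0,y0,x1,y1 in((im,"s",140,155,240,210),(b,"d",195,262,295,325)):
    save({"frame":cv2.resize(i["frame"][y0:y1,x0:x1],None,fx=6,fy=6,interpolation=cv2.INTER_CUBIC)},"z%s.png"%n)
x=cv2.imread("pics/zs.png");y=cv2.imread("pics/zd.png");cv2.imwrite("pics/z.png",np.vstack([x[:270],y[:330]]))
E
```

```text
[ 0.6017 -0.2662  0.0992 -0.2355  0.0167  0.0195 -0.0133] 64.29419803129514
[[-1.9409 -0.4151]
 [-2.387  -1.2677]
 [ 1.8639  0.7974]
 [ 3.2066 -4.3135]
 [-6.7645  5.0897]
 [-0.4929 -1.3396]
 [ 1.2105  2.6134]
 [-0.5951  0.2849]
 [ 1.087  -0.8555]]
mid [ 0.6017 -0.2662  0.0992] slot [ 0.678  -0.2374  0.1546] pegbase [ 0.6675 -0.2343  0.147 ] tip [ 0.642  -0.2343  0.1822]
[[ 0.7867  0.1888 -0.5878]
 [-0.2334  0.9724  0.    ]
 [ 0.5716  0.1372  0.809 ]]
pegtip tri (array([ 0.6434, -0.2287,  0.182 ]), [np.float64(0.0004868992409406604), np.float64(0.0004868992409409274)]) base tri (array([ 0.6667, -0.237 ,  0.1468]), [np.float64(0.00016257084746758974), np.float64(0.00016257084746743616)])
```

View pics/z.png

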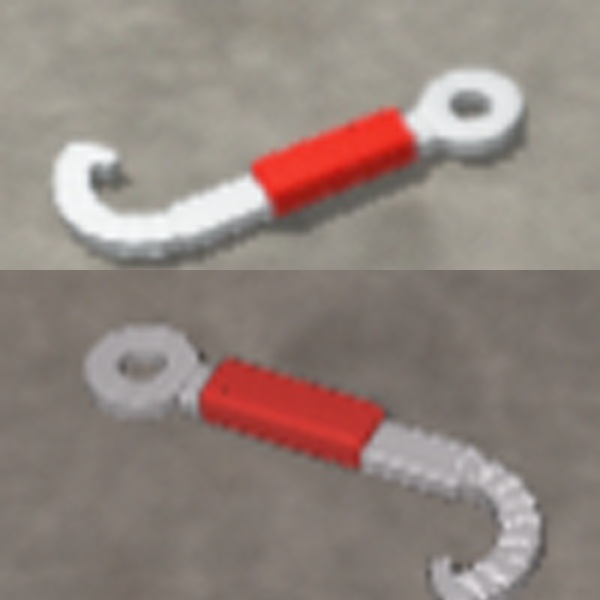

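```bash
sed -i 's/"zy"/"ZY"/' fit.py; python3 fit.py
python3 - <<'E'
from h import *
np.set_printoptions(precision=4,suppress=True)
s=get_image("scene");d=get_image("side")
S=lambda u,v:((u+.5)/6-.5+140,(v+.5)/6-.5+155)
D=lambda u,v:((u+.5)/6-.5+195,(v-270+.5)/6-.5+262)
for n,a,b,z in(("eye",S(470,105),D(141,365),.01),("hole",S(470,103),D(145,364),.01),("red",S(332,150),D(293,400),.016)):
    print(n,tri([ray(s,a),ray(d,b)]),onz(s,a,z),onz(d,b,z))
E
```

```text
[ 0.5965 -0.2667  0.105  -0.2899  0.0146  0.0149 -0.0125] 1.1301988845005035
[[ 0.1884  0.3411]
 [ 0.3124  0.3945]
 [ 0.288   0.4649]
 [-0.0997  0.1292]
 [-0.0008  0.0499]
 [-0.2002 -0.9445]
 [-0.6657 -0.0798]
 [-0.2801 -0.0277]
 [ 0.0643 -0.2492]]
mid [ 0.5965 -0.2667  0.105 ] slot [ 0.6767 -0.2384  0.1549] pegbase [ 0.6671 -0.2355  0.1476] tip [ 0.6426 -0.2282  0.1828]
[[ 0.7753  0.2859 -0.5633]
 [-0.2313  0.9583  0.168 ]
 [ 0.5878  0.      0.809 ]]
pegtip tri (array([ 0.6434, -0.2287,  0.182 ]), [np.float64(0.0004868992409406604), np.float64(0.0004868992409409274)]) base tri (array([ 0.6667, -0.237 ,  0.1468]), [np.float64(0.00016257084746758974), np.float64(0.00016257084746743616)])
eye (array([0.5754, 0.2089, 0.0076]), [np.float64(0.00028902236961168463), np.float64(0.00028902236961144464)]) [0.5741 0.2065 0.01  ] [0.5743 0.2112 0.01  ]
hole (array([0.5746, 0.2086, 0.0086]), [np.float64(0.0005432193991722917), np.float64(0.0005432193991723311)]) [0.5746 0.2076 0.01  ] [0.5732 0.2101 0.01  ]
red (array([0.5116, 0.2094, 0.0135]), [np.float64(5.074036165818948e-05), np.float64(5.07403616580843e-05)]) [0.5107 0.2071 0.016 ] [0.5105 0.2118 0.016 ]
```

Call:
step_arm(
  commands="-0.035 0.0245 0 0 0.06; -0.035 0.0245 0 0 0.06; -0.035 0.0245 0 0 0.06; -0.035 0.0245 0 0 0.06; -0.035 0.0245 0 0 0.06; -0.035 0.0245 0 0 0.06; 0 0 0 -8.5 0.06; 0 0 0 -8.5 0.06; 0 0 0 -8.5 0.06; 0 0 0 -8.5 0.06; 0 0 0 -8.5 0.06; 0 0 0 -8.5 0.06",
)

```text
t: 3.1
ee_pos: [0.528, 0.21, 0.2377]
orientation: [-2.964, 1.039, -0.0]
contact_force: [-0.8, -0.2, 0.4]
opening: 0.0601
gripper_force: 0.0
```

Call:
step_arm(
  commands="0 0 0 -8.5 0.06; 0 0 0 -8.5 0.06; 0 0 0.02 -8.5 0.06; 0 0 0.03 -8.5 0.06; 0 0 0.03 -5 0.06; 0 0 0 0 0.06; 0 0 0 0 0.06",
)

```text
t: 3.8
ee_pos: [0.5282, 0.2099, 0.158]
orientation: [3.141, -0.004, -0.0]
contact_force: [0.8, 0.9, 1.0]
opening: 0.0599
gripper_force: 0.0
```

```bash
python3 - <<'E'
from h import *
np.set_printoptions(precision=4,suppress=True)
im=get_image("wrist");save(im,"w2.png");f=im["frame"].astype(int);r,g,b=f[...,0],f[...,1],f[...,2]
ys,xs=np.nonzero((r>110)&(g<70)&(b<70));print(len(xs),xs.min(),xs.max(),ys.min(),ys.max())
for P in[(.575,.209,.01),(.5455,.209,.016),(.5455,.221,.016),(.5455,.197,.016),(.528,.209,.016)]:print(P,proj(im,P))
for d in silhouettes("hook_spanner","wrist")[:2]:
    q=d["pixels"];y,x=np.nonzero(q);print(d["confidence"],len(x),x.min(),x.max(),y.min(),y.max())
    for yy in range(y.min(),y.max(),6):
        k=x[y==yy]
        if len(k):print(yy,k.min(),k.max(),end="; ")
E
```

```text
190 247 271 165 233
(0.575, 0.209, 0.01) [257.9875 133.1414]
(0.5455, 0.209, 0.016) [258.0979 166.9032]
(0.5455, 0.221, 0.016) [244.7172 166.9505]
(0.5455, 0.197, 0.016) [271.4786 166.8638]
(0.528, 0.209, 0.016) [258.1622 185.8578]
0.66 4718 198 283 107 300
107 257 261; 113 243 275; 119 238 279; 125 235 282; 131 234 283; 137 236 282; 143 238 280; 149 242 276; 155 248 269; 161 248 269; 167 246 271; 173 245 272; 179 245 272; 185 245 272; 191 245 271; 197 246 271; 203 245 270; 209 245 270; 215 246 270; 221 246 269; 227 246 270; 233 246 269; 239 248 267; 245 248 267; 251 249 267; 287 198 254; 293 203 250; 299 217 239;
```

View pics/w2.png

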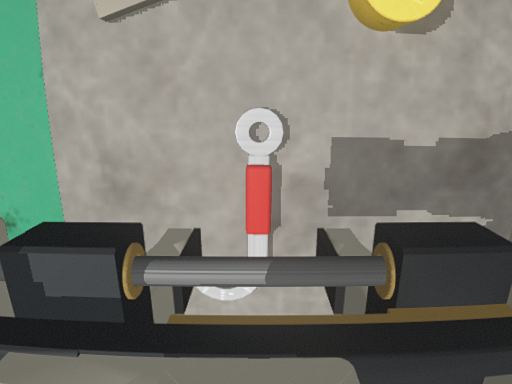

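Call:
step_arm(
  commands="0 0 0.04 0 0.06; 0 0 0.04 0 0.06; 0 0 0.035 0 0.06; 0 0 0.02 0 0.06; 0 0 0.01 0 0.06; 0 0 0 0 0.06; 0 0 0 0 0.02; 0 0 0 0 0.02; 0 0 0 0 0.02; 0 0 0 0 0.02; 0 0 0 0 0.02; 0 0 0 0 0.02",
  grip_force=10,
)

```text
t: 5.1
ee_pos: [0.5281, 0.2101, 0.0129]
orientation: [-3.141, 0.0, -0.001]
contact_force: [-1.0, 0.5, 3.0]
opening: 0.0236
gripper_force: 10.0
```

Call:
step_arm(
  commands="0 0 -0.01 0 0.02; 0 0 -0.01 0 0.02; -0.002 0 -0.01 0 0.02; -0.003 0 -0.01 0 0.02; -0.004 0 -0.01 0 0.02; -0.005 0 -0.01 0 0.02; -0.006 0 -0.01 0 0.02; 0 0 0 0 0.02; 0 0 0 0 0.02",
  grip_force=7,
)

```text
t: 6.0
ee_pos: [0.5083, 0.2104, 0.0832]
orientation: [-3.141, -0.001, -0.002]
contact_force: [1.6, -0.6, -2.0]
opening: 0.0241
gripper_force: 7.0
```

```bash
python3 - <<'E'
from h import *
a=get_image("side");b=get_image("scene");w=get_image("wrist")
c=lambda f,x0,y0,x1,y1,k:cv2.resize(f[y0:y1,x0:x1],None,fx=k,fy=k,interpolation=cv2.INTER_CUBIC)
A=c(a["frame"],180,220,310,345,3.0);B=c(b["frame"],135,110,265,235,3.0)
save({"frame":np.hstack([A,B])},"t3.png")
E
```

```text
(no output)
```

View pics/t3.png

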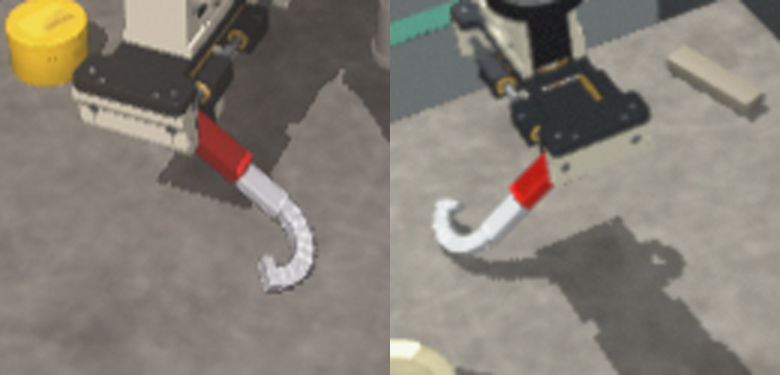

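```bash
python3 - <<'E'
from h import *
np.set_printoptions(precision=4,suppress=True)
s=get_image("scene");d=get_image("side");w=get_image("wrist");save(w,"w3.png")
D=lambda u,v:((u+.5)/3-.5+180,(v+.5)/3-.5+220)
S=lambda u,v:((u-390+.5)/3-.5+135,(v+.5)/3-.5+110)
st=sense();T=st["ee_pos"];print(T,st["t"],st["contact_force"])
p,e=tri([ray(s,S(523,198)),ray(d,D(243,169))]);print("sleeve end top",p,e)
# model: sleeve end top local (-22,0,16); pivot local (28,0,~8)
def loc(th,x,y,z,piv=(.0286,.008)):
    c,sn=np.cos(th),np.sin(th);dx,dz=x-piv[0],z-piv[1]
    return np.array([T[0],.2095,T[2]-.0045])+[c*dx-sn*dz,y,sn*dx+c*dz]
for deg in(28,32,36,40):
    t=np.radians(deg);P=loc(t,-.022,0,.016)
    print(deg,P,"side",proj(d,P),"scene",proj(s,P),"wrist eye",proj(w,loc(t,.075,0,.01)),"ring near/far",proj(w,loc(t,.097,0,.01)),"sleeve front",proj(w,loc(t,.046,0,.016)),"tailz",loc(t,-.097,0,0)[2])
print("obs",D(243,169),S(523,198))
for x in silhouettes("spanner_eye","wrist")[:1]:
    y,xx=np.nonzero(x["pixels"]);print(x["confidence"],xx.min(),xx.max(),y.min(),y.max())
f=w["frame"].astype(int);r=(f[...,0]>100)&(f[...,1]<70)&(f[...,2]<70);y,x=np.nonzero(r);print("red",x.min(),x.max(),y.min(),y.max())
col=f[60:240,258];print([int(v.sum()//3) for v in col[::4]])
E
```

```text
[0.5083 0.2101 0.0823] 6.3 [ 2.3275 -0.3555 -0.597 ]
sleeve end top [0.4713 0.208  0.0484] [np.float64(0.0010812061943828008), np.float64(0.0010812061943827743)]
28 [0.4599 0.2095 0.0612] side [264.8245 273.0941] scene [173.3317 173.5297] wrist eye [257.2876 184.2703] ring near/far [257.1062 138.2384] sleeve front [257.4552 241.2635] tailz 0.011820112488487716
32 [0.4612 0.2095 0.0578] side [264.2757 274.1279] scene [174.0057 174.3306] wrist eye [257.2728 190.1517] ring near/far [257.0746 146.6217] sleeve front [257.4545 244.1902] tailz 0.004507077160325071
36 [0.4627 0.2095 0.0546] side [263.6302 275.094 ] scene [174.7592 175.063 ] wrist eye [257.2594 196.6073] ring near/far [257.0448 156.2529] sleeve front [257.4545 247.1654] tailz -0.0024486421256671997
40 [0.4644 0.2095 0.0515] side [262.8919 275.988 ] scene [175.588 175.724] wrist eye [257.2477 203.6037] ring near/far [257.0175 167.1199] sleeve front [257.4552 250.1692] tailz -0.009013157804314137
obs (260.6666666666667, 276.0) (179.0, 175.66666666666669)
0.81 204 312 128 314
red 234 284 220 295
[163, 165, 167, 169, 168, 167, 169, 169, 168, 169, 172, 171, 171, 169, 169, 170, 173, 159, 177, 176, 177, 209, 207, 211, 207, 203, 207, 184, 167, 167, 167, 160, 137, 140, 143, 157, 159, 155, 159, 155, 159, 159, 146, 87, 95]
```

```bash
python3 - <<'E'
from h import *
np.set_printoptions(precision=4,suppress=True)
s=get_image("scene");d=get_image("side");w=get_image("wrist")
for q in silhouettes("hook_spanner","wrist")[:1]:
    y,x=np.nonzero(q["pixels"]);print(q["confidence"])
    for yy in range(y.min(),y.max(),5):
        k=x[y==yy]
        if len(k):print(yy,k.min(),k.max(),end="; ")
f=w["frame"].astype(int)
r=(f[...,0]>100)&(f[...,1]<70)&(f[...,2]<70)
print("\nred",[(yy,np.nonzero(r[yy])[0].min(),np.nonzero(r[yy])[0].max()) for yy in range(218,296,6) if r[yy].any()])
print("row-gray");
for yy in(150,165,172,178,184,190):print(yy,[int(v.sum()//3) for v in f[yy,212:306:3]])
cv2.imwrite("pics/w3c.png",cv2.resize(w["frame"][100:300,150:366,::-1],None,fx=1.8,fy=1.8))
m=[q for q in silhouettes("hook_spanner","side")][0]["pixels"];y,x=np.nonzero(m);i=y.argmax();print("side low",x[i],y[i],"right",x.max(),y[x.argmax()])
m=[q for q in silhouettes("hook_spanner","scene")][0]["pixels"];y,x=np.nonzero(m);i=y.argmax();print("scene low",x[i],y[i],"left",x.min(),y[x.argmin()])
E
```

```text
0.67
127 255 262; 132 233 284; 137 225 293; 142 218 300; 147 215 303; 152 211 307; 157 207 310; 162 206 311; 167 206 312; 172 205 312; 177 205 313; 182 204 314; 187 205 313; 192 208 310; 197 210 307; 202 214 303; 207 220 297; 212 229 288; 217 236 280; 222 234 282; 227 234 283; 232 234 284; 237 233 285; 242 234 284; 247 235 284; 252 235 282; 287 241 277; 292 239 277; 297 243 274; 302 244 273; 307 242 273; 312 230 270; 
red [(224, np.int64(235), np.int64(283)), (230, np.int64(234), np.int64(283)), (236, np.int64(234), np.int64(284)), (242, np.int64(234), np.int64(283)), (248, np.int64(235), np.int64(282)), (254, np.int64(235), np.int64(282)), (290, np.int64(240), np.int64(277))]
row-gray
150 [174, 185, 188, 189, 194, 201, 215, 217, 213, 211, 210, 209, 209, 209, 209, 208, 209, 208, 209, 208, 209, 210, 212, 213, 220, 217, 174, 153, 145, 140, 138, 131]
165 [214, 211, 211, 209, 209, 209, 209, 209, 208, 206, 207, 207, 208, 207, 207, 207, 208, 206, 207, 208, 208, 208, 208, 209, 208, 208, 210, 209, 209, 208, 208, 211]
172 [210, 210, 210, 209, 208, 207, 207, 206, 207, 205, 193, 173, 168, 170, 169, 168, 167, 166, 166, 168, 171, 197, 208, 208, 208, 209, 209, 208, 208, 208, 208, 208]
178 [206, 205, 206, 206, 205, 204, 204, 203, 190, 120, 167, 170, 170, 171, 168, 167, 167, 166, 167, 168, 169, 170, 171, 198, 206, 206, 205, 206, 206, 205, 204, 205]
184 [209, 209, 209, 209, 209, 208, 207, 201, 125, 125, 133, 131, 127, 144, 152, 160, 163, 155, 142, 130, 131, 128, 117, 163, 213, 211, 210, 210, 210, 210, 209, 209]
190 [156, 157, 157, 158, 159, 159, 160, 161, 162, 134, 136, 140, 138, 138, 139, 139, 140, 139, 137, 135, 134, 130, 119, 139, 158, 160, 160, 160, 158, 161, 162, 163]
side low 269 316 right 284 301
scene low 156 195 left 150 182
```

```bash
cat > tilt.py <<'E'
from h import *
from scipy.optimize import least_squares
np.set_printoptions(precision=4,suppress=True)
w=get_image("wrist");T=sense()["ee_pos"];a=np.linspace(0,2*np.pi,120)
def f(p,full=0):
    X,Y,Z,th=p;c,s=np.cos(th),np.sin(th);M=np.array([[c,0,-s],[0,1,0],[s,0,c]])
    W=lambda x,y,z:proj(w,np.array([X,Y,Z])+M@[x-.075,y,z])
    ring=np.array([W(.075+.022*np.cos(t),.022*np.sin(t),z) for t in a for z in(0,.01)])
    hole=np.array([W(.075+.009*np.cos(t),.009*np.sin(t),.01) for t in a])
    def wid(row):
        pts=np.array([[W(x,y,.016) for x in(-.022,.046)] for y in(.012,-.012)])
        return [l[0,0]+(l[1,0]-l[0,0])*(row-l[0,1])/(l[1,1]-l[0,1]) for l in pts]
    m=[ring[:,0].min(),ring[:,0].max(),ring[:,1].min(),hole[:,1].min(),W(.046,0,.016)[1],*wid(242),*wid(290)]
    return np.array(m)-[203.8,314.2,126.6,169.,220.5,233.5,284.5,239.5,277.5]
r=least_squares(f,[T[0]+.04,.21,T[2]+.02,.6])
print("eye",r.x[:3],"deg",np.degrees(r.x[3]),"res",r.fun,"T",T)
c,s=np.cos(r.x[3]),np.sin(r.x[3]);v=T-r.x[:3];print("tcp in spanner x,z:",.075+c*v[0]+s*v[2],-s*v[0]+c*v[2])
J=r.jac;print("sd",np.sqrt(np.diag(np.linalg.inv(J.T@J))))
E
python3 tilt.py
```

```text
eye [0.5559 0.2087 0.0929] deg 43.42129959237626 res [ 0.5558 -0.6529 -1.7612 -1.131   5.0279  2.5286 -2.7821  3.827  -3.2667] T [0.5079 0.21   0.0825]
tcp in spanner x,z: 0.03296578232870509 0.025393972117980192
sd [0.0004 0.0002 0.0016 0.0164]
```

```bash
sed -i 's/W(.046,0,.016)\[1\],\*wid/W(.046,0,.010)[1],*wid/' tilt.py; python3 tilt.py
```

```text
eye [0.5544 0.2087 0.0941] deg 38.79821636522255 res [-0.0233 -0.1367 -0.9242  0.4621  0.974   0.7362 -0.9905  1.0808 -0.4719] T [0.5079 0.21   0.0825]
tcp in spanner x,z: 0.03151469994755819 0.020062343755324043
sd [0.0004 0.0002 0.0015 0.0177]
```

View pics/w3c.png

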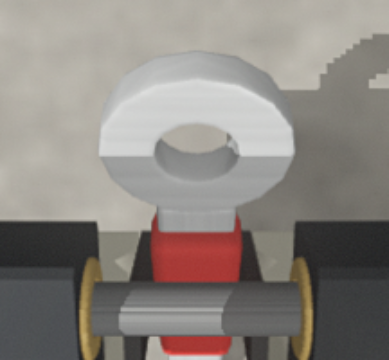

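Call:
step_arm(
  commands="0 0 0 0 0.015; 0 0 0 0 0.015; 0 0 -0.01 0 0.015; 0 0 -0.025 0 0.015; 0 0 -0.035 0 0.015; 0 0 -0.035 0 0.015; 0 0.01 -0.035 0 0.015; 0 0.02 -0.025 0 0.015; 0 0.03 -0.01 0 0.015; 0.007 0.035 0 0 0.015; 0.007 0.035 0 0 0.015; 0.007 0.035 0 0 0.015",
  grip_force=35,
)

```text
t: 7.95
ee_pos: [0.5281, 0.0436, 0.2581]
orientation: [-3.141, -0.001, 0.001]
contact_force: [0.8, 0.3, -3.0]
opening: 0.0238
gripper_force: 35.0
```

Call:
step_arm(
  commands="0.008 0.035 0 0 0.015; 0.008 0.035 0 0 0.015; 0.008 0.035 0 0 0.015; 0.008 0.035 0 0 0.015; 0.008 0.035 0 0 0.015; 0.007 0.035 0 0 0.015; 0.007 0.03 0 0 0.015; 0.005 0.016 0 0 0.015; 0 0 0 8.3 0.015; 0 0 0 8.3 0.015; 0 0 0 0 0.015; 0 0 0 0 0.015",
)

```text
t: 9.15
ee_pos: [0.5877, -0.2106, 0.2576]
orientation: [-3.11, 0.446, 0.001]
contact_force: [-0.4, 0.6, -3.4]
opening: 0.024
gripper_force: 35.0
```

Call:
step_arm(
  commands="0 0 0.03 0 0.015; 0 0 0.03 0 0.015; 0 0 0 0 0.015; 0 0 0 0 0.015",
)

```text
t: 9.55
ee_pos: [0.588, -0.2109, 0.1981]
orientation: [3.109, -0.449, -0.001]
contact_force: [0.9, -0.5, -2.9]
opening: 0.0236
gripper_force: 35.0
```

```bash
python3 - <<'E'
from h import *
np.set_printoptions(precision=4,suppress=True)
a=get_image("side");b=get_image("scene");w=get_image("wrist");print(sense()["ee_pos"],sense()["t"])
tip=np.array([.6426,-.2282,.1828]);print([proj(i,tip) for i in(a,b,w)])
c=lambda f,x0,y0,x1,y1,k:cv2.resize(f[y0:y1,x0:x1],None,fx=k,fy=k,interpolation=cv2.INTER_CUBIC)
A=c(a["frame"],225,60,325,160,4);B=c(b["frame"],290,180,390,280,4)
W=c(w["frame"],120,80,392,230,2)[:200*2,:];W=cv2.resize(W,(363,200))
W=c(w["frame"],140,60,376,240,1)
out=np.zeros((600,800,3),np.uint8);out[:400,:400]=A;out[:400,400:]=B
W=c(w["frame"],150,100,370,210,1.8);out[400:400+W.shape[0],:W.shape[1]]=W[:200]
f=cv2.cvtColor(w["frame"],cv2.COLOR_RGB2GRAY);W2=cv2.resize(w["frame"],(266,200));out[400:,410:676]=W2
save({"frame":out},"pre.png")
E
```

```text
[ 0.5891 -0.2111  0.1996] 9.7
[array([265.8524, 128.3462]), array([362.3472, 237.5718]), array([258.7794, 136.4923])]
```

View pics/pre.png

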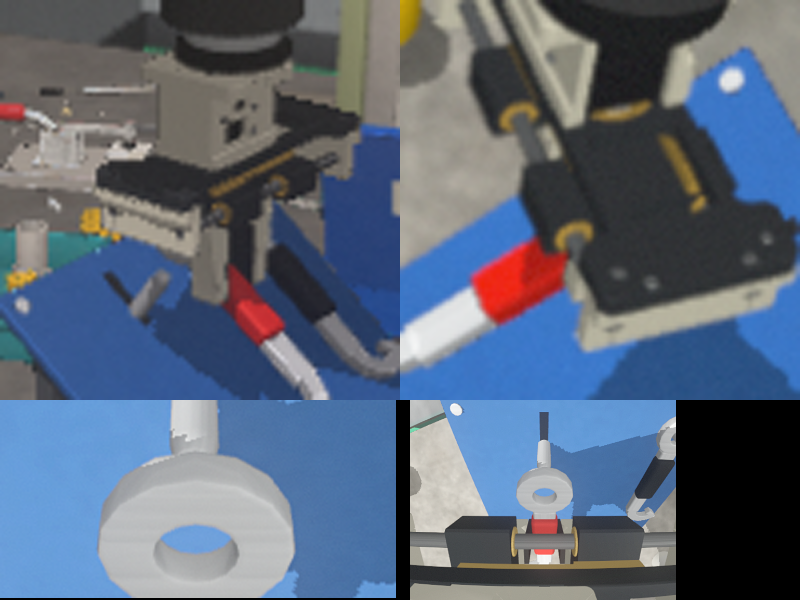

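Call:
step_arm(
  commands="0.002 0 0.0076 0 0.015; 0.002 0 0.0075 0 0.015; 0.0023 0 0.0075 0 0.015; 0 0 0 0 0.015; 0 0 0 0 0.015",
)

```text
t: 10.2
ee_pos: [0.5939, -0.2129, 0.1745]
orientation: [3.108, -0.453, -0.002]
contact_force: [0.3, 0.5, -3.7]
opening: 0.0238
gripper_force: 35.0
```

```bash
cat > ins.py <<'E'
from h import *
from scipy.optimize import least_squares
import sys
np.set_printoptions(precision=4,suppress=True)
w=get_image("wrist");save(w,sys.argv[1]);S=sense();T=S["ee_pos"];print("T",T,"F",S["contact_force"],"t",S["t"])
Rt=R.from_rotvec(S["orientation"]).as_matrix();yaw=np.arctan2(Rt[1,0],Rt[0,0]);print("yaw",np.degrees(yaw))
m=silhouettes("hook_spanner","wrist")[0]["pixels"];f=w["frame"].astype(int)
y,x=np.nonzero(m);k=y<216;ob=[x[k].min(),x[k].max()+1]
r=(f[...,0]>90)&(f[...,1]<70)&(f[...,2]<70)
def rw(row):
    k=np.nonzero(r[row])[0];return [k.min(),k.max()+1] if len(k) else None
yr=np.nonzero(r.sum(1)>20)[0].min()
print("ring",ob,"top",y.min(),"red",yr,rw(242),rw(290))
E
python3 ins.py p4.png
python3 - <<'E'
from h import *
f=cv2.imread("pics/p4.png")
g=f[100:216,195:322]
for yy in range(100,216,6):
    print(yy,[int(v) for v in f[yy,196:322:6].mean(1)], [int(f[yy,258,2]),int(f[yy,258,0])])
E
```

```text
T [ 0.5941 -0.2129  0.1748] F [-0.6491 -0.18   -2.1921] t 10.25
yaw -16.59467393245547
100 [162, 160, 161, 161, 161, 161, 159, 161, 215, 220, 207, 188, 175, 122, 123, 121, 119, 154, 160, 162, 120] [201, 204]
106 [161, 161, 160, 159, 161, 161, 160, 161, 214, 219, 206, 186, 173, 124, 121, 122, 121, 120, 123, 120, 120] [201, 205]
112 [163, 161, 162, 162, 163, 161, 159, 161, 216, 218, 205, 187, 173, 122, 124, 123, 124, 121, 123, 120, 119] [200, 202]
118 [161, 161, 161, 162, 161, 161, 119, 124, 220, 175, 206, 187, 174, 122, 124, 123, 120, 121, 120, 121, 121] [202, 204]
124 [159, 161, 163, 162, 160, 121, 124, 123, 158, 171, 176, 176, 174, 125, 124, 122, 121, 121, 121, 121, 123] [177, 180]
130 [161, 160, 162, 159, 120, 123, 125, 126, 159, 163, 170, 170, 163, 134, 124, 123, 123, 121, 121, 122, 121] [168, 173]
136 [159, 161, 160, 160, 161, 123, 165, 169, 170, 176, 176, 177, 179, 173, 175, 173, 123, 123, 124, 121, 122] [173, 177]
142 [160, 160, 162, 161, 159, 163, 170, 174, 175, 176, 178, 179, 178, 180, 180, 176, 172, 166, 123, 123, 123] [179, 181]
148 [160, 162, 162, 156, 163, 168, 177, 197, 
[... 965 characters left out ...]
186, 182, 179, 175, 174, 169, 188, 190, 189, 190, 190, 122, 124] [176, 176]
202 [164, 164, 165, 175, 191, 192, 193, 194, 195, 199, 200, 198, 197, 195, 196, 195, 194, 195, 124, 122, 123] [200, 201]
208 [165, 163, 162, 164, 163, 187, 187, 188, 188, 189, 189, 189, 189, 190, 190, 190, 191, 120, 124, 124, 119] [191, 191]
214 [164, 163, 161, 162, 165, 163, 165, 188, 191, 192, 192, 192, 191, 191, 183, 163, 164, 123, 124, 122, 124] [191, 192]Traceback (most recent call last):
  File "ins.py", line 12, in <module>
    yr=np.nonzero(r.sum(1)>20)[0].min()
    return umr_minimum(a, axis, None, out, keepdims, initial, where)
ValueError: zero-size array to reduction operation minimum which has no identity
```

```bash
python3 - <<'E'
from h import *
np.set_printoptions(precision=4,suppress=True)
w=get_image("wrist");T=sense()["ee_pos"];f=w["frame"]
tip=np.array([.6426,-.2282,.1828]);base=np.array([.6671,-.2355,.1476]);print("pred tip,base",proj(w,tip),proj(w,base),"T",T,w["eye"],sense()["t"])
e,v=ray(w,[258,127]);print("ray at tip z",e+v*(.1828-e[2])/v[2])
th=np.radians(37);c,s=np.cos(-.29),np.sin(-.29)
for E in (T+[.0442,-.0146,.0117],):
    print("eye model",E,proj(w,E),proj(w,E+np.array([-.006,.002,.008])))
for yy in range(104,140,3):print(yy,[int(q) for q in f[yy,234:284:2].mean(1)])
E
```

```text
pred tip,base [258.0777 154.2425] [258.0856  95.1639] T [ 0.5942 -0.2129  0.1752] [ 0.662  -0.2341  0.3224] 10.35
ray at tip z [ 0.6536 -0.2315  0.1828]
eye model [ 0.6384 -0.2275  0.1869] [259.2971 165.6948] [258.846  184.8346]
104 [161, 159, 160, 161, 163, 214, 216, 218, 218, 218, 214, 207, 203, 198, 187, 184, 177, 175, 162, 120, 123, 122, 124, 122, 123]
107 [159, 160, 162, 161, 169, 216, 217, 217, 218, 216, 212, 206, 201, 197, 187, 183, 175, 173, 163, 122, 123, 126, 125, 122, 123]
110 [159, 161, 159, 161, 169, 214, 217, 217, 219, 216, 213, 206, 203, 197, 187, 183, 176, 175, 164, 122, 123, 123, 122, 123, 123]
113 [161, 162, 160, 162, 178, 215, 217, 217, 218, 216, 213, 206, 203, 196, 185, 183, 174, 173, 167, 122, 123, 122, 123, 122, 122]
116 [161, 162, 125, 120, 178, 216, 216, 217, 217, 215, 213, 205, 200, 196, 187, 184, 175, 174, 167, 123, 122, 122, 123, 123, 123]
119 [120, 122, 122, 122, 183, 216, 215, 218, 217, 215, 211, 205, 202, 195, 186, 181, 175, 174, 168, 125, 126, 123, 124, 125, 122]
122 [123, 122, 123, 119, 203, 217, 216, 218, 219, 215, 180, 175, 176, 179, 175, 181, 174, 174, 170, 129, 124, 125, 125, 125, 125]
125 [123, 124, 124, 122, 155, 168, 165, 164, 171, 173, 177, 175, 179, 179, 177, 180, 175, 173, 170, 128, 125, 124, 126, 126, 124]
128 [124, 125, 124, 124, 145, 158, 165, 168, 172, 174, 175, 173, 169, 171, 174, 179, 175, 173, 168, 135, 124, 124, 123, 126, 123]
131 [122, 134, 139, 147, 161, 162, 165, 169, 170, 171, 172, 169, 172, 171, 169, 172, 172, 170, 167, 167, 163, 154, 141, 135, 124]
134 [167, 168, 168, 168, 170, 170, 169, 171, 171, 172, 175, 176, 176, 176, 176, 176, 175, 172, 173, 173, 174, 173, 174, 172, 172]
137 [169, 168, 170, 169, 171, 172, 174, 175, 175, 176, 174, 173, 176, 177, 175, 175, 177, 178, 179, 177, 176, 175, 174, 174, 176]
```

Call:
step_arm(
  commands="0 -0.001 0 0 0.015; 0.0018 0 0.0024 0 0.015; 0.0018 0 0.0024 0 0.015; 0.0017 0 0.0024 0 0.015; 0.0018 0 0.0025 0 0.015; 0 0 0 0 0.015",
)

```text
t: 10.95
ee_pos: [0.6011, -0.2139, 0.1646]
orientation: [-3.109, 0.454, 0.001]
contact_force: [-0.4, 0.4, -3.1]
opening: 0.0236
gripper_force: 35.0
```

```bash
cat > hole.py <<'E'
from h import *
import sys
np.set_printoptions(precision=4,suppress=True)
w=get_image("wrist");f=w["frame"].astype(int);S=sense();print(S["t"],S["ee_pos"],S["contact_force"])
base=np.array([.6671,-.2355,.1476]);n=np.array([-.5633,.168,.809])
E=S["ee_pos"]+[.0442,-.0146,.0117];v=E-base
print("d,x,y",v@n,v@[.7753,-.2313,.5878],v@[.2859,.9583,0])
print("tip px",proj(w,base+.0435*n),"eye",proj(w,E),"eye top",proj(w,E+.01*n))
for yy in range(int(sys.argv[1]),int(sys.argv[2]),3):
    print(yy,"".join("B" if (b>r*1.4) else ("%x"%min(15,(r+g+b)//48)) for r,g,b in f[yy,225:295]))
E
python3 hole.py 118 220
```

```text
11.0 [ 0.601  -0.2139  0.1648] [-0.0609  0.7496 -3.7243]
d,x,y 0.0368994293082151 -0.001549440793850436 0.00044590920413969514
tip px [260.5197 175.179 ] eye [259.3605 165.9395] eye top [259.4202 184.1016]
118 BBBBBBBBBBBBBBBBBBBbddddddddddddddbbbbbbbbbbbbbaaBBBBBBBBBBBBBBBBBBBBB
121 BBBBBBBBBBBBBBBBBBBcddddaaabaabbbbbbbbbbbbbbbbbaaBBBBBBBBBBBBBBBBBBBBB
124 BBBBBBBBBBBBBBBBBBB899aaaaaaabbbbbbbbbbbbbbbbbbaa8BBBBBBBBBBBBBBBBBBBB
127 BBBBBBBBBBBBBBBBBBB899aaaaaabbbbbbbbbbbbbbbbbbaaa8BBBBBBBBBBBBBBBBBBBB
130 BBBBBBBBBBBBBBBBBBB99aaaaaaaaaaaaaaaaaaaaaaaaaaaa9BBBBBBBBBBBBBBBBBBBB
133 BBBBBBBB89aaaaaaaaaaaaaaaaaaaaaabbbbbbaaaaaaaaaaaaaaaaaaaa98BBBBBBBBBB
136 BBB9aaaaaaaaaaaaaaaaaaaabbbbbbbababbbbbbbbbbbbbbbbaaababbbaaaaaa9BBBBB
139 aaaaaaaaaaaaababbbbbabbbbbbbbbabbbbbbbbbbbbbbbbbbbbbbbbbbbbbbaaaaabaa9
142 aaaaaaaaaaabaabaabbbbabababbbbbbbbbbbbbbbbbbbbbbbbbbbbbbbbbbbbbbbbbaaa
145 aaaaaaababbbbbbbbbbbbbbbbbbbcccccccccccccccbbbbbbbbbbbbbbbbbbbbbbbbbba
148 aaaabbbbbbccccccccccccccccccccccccccccccccccccccccccccccccccbbbbbbbbbb
151 aabbccccccccccccccccccccccccccccccccccccccccccccccccccccccccccccc
[... 955 characters left out ...]
aaaaaa99999abbccccccccccc
193 ccccccccccccccbbbbbbbbbbbbbbbbbbaabaaaaaaaaaaaaaaa999abbccccccccbccccc
196 bbbbbbbbbbbbbccccbbbbbbbbbbbbbbbbbbbbbbbbbbabaaaaaabcbbbbbbbbbbcbbbbbc
199 ccbbcccccccccccccccccccccccbbbbbbbbbbbbbbbbbbccccccccccccccccccccccccc
202 cccccccccccccccccccccccccccccccccccccccccccccccccccccccccccccccccccccc
205 bcbbbcccbcccbcccccccccccccccccccccccccccccccccccccccccccccccccccbccccc
208 bbbbbbbbbbbbbbbbbbbbbbbbbbbbbbbbbcbbcbbbbccbcccccbcbbbbcbbcccbcccbcccb
211 BBbbbbccccccccccccccccccccccccccccccccccccccccccccccccccccccccbba9BBBB
214 BBBBBBBBBBabbbbbcccccccccccccccccccccccccccccccccccccbcba9BBBBBBBBBBBB
217 BBBBBBBBBBBB9bccdddccccccccccccccccccccccccccccccdcccccaBBBBBBBBBBBBBB
```

Call:
step_arm(
  commands="0.0025 0 0.0025 0 0.015; 0.002 0 0.0025 0 0.015; 0.0019 0 0.0025 0 0.015; 0.0018 0 0.0025 0 0.015; 0 0 0 0 0.015",
)

```text
t: 11.5
ee_pos: [0.6089, -0.2162, 0.1546]
orientation: [3.109, -0.454, -0.001]
contact_force: [-0.5, 0.0, -3.6]
opening: 0.0239
gripper_force: 35.0
```

```bash
python3 hole.py 130 214
```

```text
11.55 [ 0.6089 -0.2162  0.1549] [ 0.4785 -0.3694 -2.6535]
d,x,y 0.024034068067986428 -0.0007718626721486908 0.0004522782273096663
tip px [260.6969 201.7652] eye [259.3766 165.9494] eye top [259.4363 184.1089]
130 BBBBBBBBBBBBBBBBBBB99aaaaaaaaaaaaaaaaaaaaaaaaaaaa9BBBBBBBBBBBBBBBBBBBB
133 BBBBBBBB99aaaaaaaaaaaaaaaaaaaabbbbbbbbbbbabababbbbbbbbbbaa9BBBBBBBBBBB
136 BBB9aaaaaaaaaaaaaaaaaabbbbbbbbbbbbbbbbbbbbbbbbbbbbbbbbbbbbbbbbaa8BBBBB
139 aaaaaaaaaaaaaabbbbbbbbbbbbbbbbbbbbbbbbbbbbbbbbbbbbbbbbbbbbbbbbaaabbba9
142 aaaaaaaabbbbbbbbbbbbbbbbbbbbbbbbbbbbbbbbbbbbbbbbbbbbbbbbbbbbbbbbbbbbbb
145 aaaaaabbbbbbbbbbbbbbbbbbbbbbcccccccccccccccccccbbbbbbbbbbbbbbbbbbbbbbb
148 aaabbbbbbbccccccccccccccccccccccccccccccccccccccccccccccccccccbbbbbbbb
151 abbbccccccccccccccccccccccccccccccccccccccccccccccccccccccccdddcccbbbb
154 cccccccccccccccccccccccccccccccccccccccccccccccccccccccccccccccccccccc
157 cccccccccccccccccccccccccccccccccccccccccccccccccccccccccccccccccccccc
160 cccccccccccccccccccccccccccccccccccccccccccccccccccccccccccccccccccccc
163 cccccccccccccccccccccccccccccccccccccccccccccccccccccccccccccc
[... 508 characters left out ...]
bbbbaa999988acccccccccccc
187 ccccccccccbaaaaaa899aaaaabbbbbbbbbbbbbbbbbbbbbbbbaa999989acccccccccccc
190 cccccccccccbbbaaba99aaaaabbbbbbbbccccbbcccbbbbbbaa999999bccccccccccccc
193 ccccccccccccccbbbb99aaabccccccccccccccccccccbbbbaa999abccccccccccccccc
196 bcbccbccccccccccccb9accccccccccccccccccccccccccbaaabcccccccccccccccccc
199 cccccccccccccccccccbbbccccccccccccccccccccccccccbccccccccccccccccccccc
202 ccccccccccccccccccccccbcbbbcccccbbbccccccccbcccccccccccccccccccccccccc
205 bcccccccccccccccccccccccccbbbbbbccccccbbbbbccccccccccccccccccccccccccc
208 cbbbbbbbbcbbbbbbcbccccccccccccccccbbcccccccccccccccccccccccccccccccccc
211 BBbbbbcccccccccccccccccccccccccccccccccccccccccccccccccccccccccba99BBB
```

Call:
step_arm(
  commands="0.0018 0 0.0024 0 0.015; 0.0018 0 0.0024 0 0.015; 0.0018 0 0.0024 0 0.015; 0.0018 0 0.0024 0 0.015; 0 0 0 0 0.015",
)

```text
t: 12.05
ee_pos: [0.6158, -0.2183, 0.1451]
orientation: [3.109, -0.454, -0.001]
contact_force: [-0.8, -0.6, -3.1]
opening: 0.0237
gripper_force: 35.0
```

Free so far, at d≈12 mm. Continue in small steps.

Call:
step_arm(
  commands="0.0012 0 0.0016 0 0.015; 0.0012 0 0.0016 0 0.015; 0.0012 0 0.0016 0 0.015; 0 0 0 0 0.015",
)

```text
t: 12.45
ee_pos: [0.6193, -0.2193, 0.1406]
orientation: [-3.109, 0.454, 0.001]
contact_force: [-0.7, -0.3, -2.4]
opening: 0.0237
gripper_force: 35.0
```

Call:
step_arm(
  commands="0.0012 0 0.0016 0 0.015; 0.0012 0 0.0016 0 0.015; 0 0 0 0 0.015",
)

```text
t: 12.75
ee_pos: [0.6216, -0.22, 0.1373]
orientation: [-3.109, 0.454, 0.001]
contact_force: [0.2, -0.4, -2.6]
opening: 0.0235
gripper_force: 35.0
```

Call:
step_arm(
  commands="0.0006 0 0.0008 0 0.015; 0.0006 0 0.0008 0 0.015; 0.0006 0 0.0008 0 0.015; 0 0 0 0 0.015",
)

```text
t: 13.15
ee_pos: [0.6233, -0.2205, 0.1351]
orientation: [-3.109, 0.454, 0.0]
contact_force: [0.4, -0.5, -4.0]
opening: 0.0234
gripper_force: 35.0
```

Call:
step_arm(
  commands="0.0006 0 0.0008 0 0.015; 0.0006 0 0.0008 0 0.015; 0.0006 0 0.0008 0 0.015; 0 0 0 0 0.015",
)

```text
t: 13.55
ee_pos: [0.6247, -0.221, 0.1331]
orientation: [3.109, -0.453, -0.001]
contact_force: [-3.9, 2.3, 0.1]
opening: 0.0237
gripper_force: 35.8
```

Call:
step_arm(
  commands="0 0 0 0 0.025; 0 0 0 0 0.03; 0 0 0 0 0.04; 0 0 0 0 0.05; 0 0 0 0 0.06; 0 0 0 0 0.06; 0 0 0 0 0.06",
  grip_force=5,
)

```text
t: 14.25
ee_pos: [0.6251, -0.2211, 0.133]
orientation: [3.109, -0.453, 0.0]
contact_force: [-2.9, 0.9, 3.9]
opening: 0.0589
gripper_force: 2.2
```

Call:
step_arm(
  commands="-0.004 0 -0.01 0 0.06; -0.008 0 -0.02 0 0.06; -0.01 0 -0.03 0 0.06; 0 0 -0.04 0 0.06; 0 0 -0.04 0 0.06; 0 0 0 0 0.06; 0 0 0 0 0.06",
)

```text
t: 14.95
ee_pos: [0.6045, -0.2146, 0.2746]
orientation: [-3.108, 0.454, -0.006]
contact_force: [0.2, 0.3, -0.8]
opening: 0.0603
gripper_force: 0.0
```

```bash
python3 - <<'E'
from h import *
np.set_printoptions(precision=4,suppress=True)
w=get_image("wrist");s=get_image("scene");d=get_image("side");save(s,"f_s.png");save(d,"f_d.png");save(w,"f_w.png")
S=sense();print(S["t"],S["ee_pos"],S["contact_force"])
M=R.from_euler("ZY",[-.2899,-np.radians(36)]).as_matrix();base=np.array([.6671,-.2355,.1476])
for n,i in(("w",w),("s",s),("d",d)):
    f=i["frame"].astype(int);m=(f[...,0]>90)&(f[...,1]<70)&(f[...,2]<70)
    q=[k for k in silhouettes("hook_spanner",n=="w" and "wrist" or n=="s" and "scene" or "side")]
    for k in q[:2]:print(n,k["confidence"],np.round(k["location"]),k["pixels"].sum())
    print(" pred red top centre",proj(i,base+M@[-.065,0,.016]),"sleeve ends",proj(i,base+M@[-.031,0,.016]),proj(i,base+M@[-.099,0,.016]),"eye top",proj(i,base+M@[-.002,0,.01]))
    c=proj(i,base+M@[-.065,0,.016]);yy,xx=np.nonzero(m);k=np.hypot(xx-c[0],yy-c[1])<90
    print(" red obs",xx[k].mean(),yy[k].mean(),xx[k].min(),xx[k].max(),yy[k].min(),yy[k].max(),k.sum())
E
```

```text
15.1 [ 0.6034 -0.2146  0.2717] [ 0.291   1.1005 -0.7131]
w 0.63 [252. 160.] 4320
 pred red top centre [259.824  179.7979] sleeve ends [259.9143 153.548 ] [259.7467 201.9246] eye top [259.9842 122.2394]<stdin>:12: RuntimeWarning: Mean of empty slice.
  ret = ret.dtype.type(ret / rcount)
Traceback (most recent call last):
ValueError: zero-size array to reduction operation minimum which has no identity
```

```bash
cat > chk.py <<'E'
from h import *
np.set_printoptions(precision=1,suppress=True)
M=R.from_euler("ZY",[-.2899,-np.radians(36)]).as_matrix();base=np.array([.6671,-.2355,.1476])
for n in("wrist","scene","side"):
    i=get_image(n);save(i,"g_%s.png"%n);f=i["frame"].astype(int);m=(f[...,0]>50)&(f[...,0]>2.2*f[...,1])&(f[...,0]>2.2*f[...,2])
    P=lambda x,y,z:proj(i,base+M@[x-.077,y,z])
    c=P(.012,0,.016);yy,xx=np.nonzero(m);k=np.hypot(xx-c[0],yy-c[1])<70
    mm=np.zeros(m.shape,np.uint8);mm[yy[k],xx[k]]=1
    pts=np.array([P(x,y,z) for x in(-.022,.046) for y in(-.012,.012) for z in(0,.016)],np.int32)
    pm=np.zeros(m.shape,np.uint8);cv2.fillConvexPoly(pm,cv2.convexHull(pts),1)
    s=lambda q:(lambda y,x:(x.mean(),y.mean(),x.min(),x.max(),y.min(),y.max(),len(x)))(*np.nonzero(q))
    print(n,"obs ",np.array(s(mm)));print(n,"pred",np.array(s(pm)),"IoU %.2f"%((mm&pm).sum()/(mm|pm).sum()))
    a=np.linspace(0,6.28,60);ring=np.array([P(.075+.022*np.cos(t),.022*np.sin(t),z) for t in a for z in(0,.01)])
    print("  pred ring",ring.min(0),ring.max(0))
    if n=="wrist":
        q=silhouettes("hook_spanner",n)[0]["pixels"];y,x=np.nonzero(q)
        print([(r,x[y==r].min(),x[y==r].max()) for r in range(y.min(),y.max(),6) if (y==r).any()])
E
python3 chk.py
```

```text
wrist obs  [ 258.4  172.6  246.   271.   145.   197.  1170. ]
wrist pred [ 258.9  168.7  245.   273.   139.   200.  1695. ] IoU 0.69
  pred ring [231.6  89.1] [287.3 141.1]
[(91, np.int64(250), np.int64(262)), (97, np.int64(238), np.int64(279)), (103, np.int64(234), np.int64(283)), (109, np.int64(232), np.int64(284)), (115, np.int64(231), np.int64(285)), (121, np.int64(232), np.int64(284)), (127, np.int64(234), np.int64(282)), (133, np.int64(240), np.int64(277)), (139, np.int64(247), np.int64(270)), (145, np.int64(245), np.int64(271)), (151, np.int64(245), np.int64(272)), (157, np.int64(245), np.int64(272)), (163, np.int64(246), np.int64(271)), (169, np.int64(246), np.int64(270)), (175, np.int64(246), np.int64(270)), (181, np.int64(247), np.int64(271)), (187, np.int64(248), np.int64(270)), (193, np.int64(248), np.int64(270)), (199, np.int64(250), np.int64(268)), (205, np.int64(250), np.int64(267)), (211, np.int64(250), np.int64(267)), (217, np.int64(208), np.int64(265)), (223, np.int64(203), np.int64(262)), (229, np.int64(207), np.int64(255))]
scene obs  [340.4 262.7 324.  357.  249.  276.  453. ]
scene pred [340.4 262.2 321.  360.  246.  278.  647. ] IoU 0.70
  pred ring [357.6 233.7] [382.2 258.3]
side obs  [274.2 152.5 265.  283.  143.  163.  176. ]
side pred [273.8 152.1 263.  285.  140.  164.  255. ] IoU 0.69
  pred ring [252.7 129.5] [267.8 144. ]
```

Call:
step_arm(
  commands="0.0115 0 0 0 0; 0 0 0.02 0 0; 0 0 0.04 0 0; 0 0 0.03 0 0; 0 0 0.02 0 0; 0 0 0.006 0 0; 0 0 0 0 0; 0 0 0 0 0",
)

```text
t: 16.15
ee_pos: [0.616, -0.2183, 0.158]
orientation: [3.108, -0.453, 0.003]
contact_force: [-0.5, -0.5, 0.4]
opening: 0.0027
gripper_force: 0.0
```

Call:
step_arm(
  commands="0 0 0.003 0 0; 0 0 0.003 0 0; 0 0 0.003 0 0; 0 0 0.002 0 0; 0 0 0 0 0",
)

```text
t: 16.65
ee_pos: [0.6149, -0.218, 0.1457]
orientation: [3.109, -0.453, -0.0]
contact_force: [-1.0, -0.7, 0.6]
opening: 0.0003
gripper_force: 0.2
```

Call:
step_arm(
  commands="0 0 0.0015 0 0; 0 0 0.0015 0 0; 0 0 0 0 0",
)

```text
t: 16.95
ee_pos: [0.6153, -0.2182, 0.1448]
orientation: [3.108, -0.452, 0.002]
contact_force: [-4.4, 2.1, 12.1]
opening: 0.0004
gripper_force: 5.8
```

Call:
step_arm(
  commands="0 0 0.001 0 0; 0 0 0.001 0 0; 0 0 0 0 0",
)

```text
t: 17.25
ee_pos: [0.6154, -0.2182, 0.1444]
orientation: [3.108, -0.452, 0.004]
contact_force: [-7.8, 3.9, 19.8]
opening: 0.0005
gripper_force: 10.7
```

Call:
step_arm(
  commands="0 0 -0.01 0 0; -0.004 0 -0.02 0 0; -0.008 0 -0.03 0 0; 0 0 -0.04 0 0; 0 0 -0.03 0 0; 0 0 0 0 0; 0 0 0 0 0; 0 0 0 0 0",
)

```text
t: 18.05
ee_pos: [0.603, -0.2144, 0.2698]
orientation: [-3.108, 0.454, 0.002]
contact_force: [-0.6, 0.2, -0.5]
opening: 0.0003
gripper_force: 0.0
```

```bash
python3 chk.py
```

```text
wrist obs  [ 258.5  172.8  246.   271.   145.   197.  1164. ]
wrist pred [ 259.   169.1  245.   273.   139.   201.  1725. ] IoU 0.67
  pred ring [231.5  88.4] [287.6 140.8]
[(89, np.int64(256), np.int64(264)), (95, np.int64(239), np.int64(278)), (101, np.int64(235), np.int64(282)), (107, np.int64(232), np.int64(285)), (113, np.int64(231), np.int64(286)), (119, np.int64(232), np.int64(285)), (125, np.int64(234), np.int64(283)), (131, np.int64(238), np.int64(279)), (137, np.int64(246), np.int64(271)), (143, np.int64(246), np.int64(271)), (149, np.int64(245), np.int64(272)), (155, np.int64(245), np.int64(272)), (161, np.int64(245), np.int64(272)), (167, np.int64(246), np.int64(271)), (173, np.int64(246), np.int64(271)), (179, np.int64(246), np.int64(271)), (185, np.int64(247), np.int64(272)), (191, np.int64(247), np.int64(270)), (197, np.int64(248), np.int64(270)), (203, np.int64(250), np.int64(268)), (209, np.int64(250), np.int64(267)), (215, np.int64(211), np.int64(267)), (221, np.int64(203), np.int64(264)), (227, np.int64(245), np.int64(259))]
scene obs  [340.5 262.7 324.  357.  249.  276.  454. ]
scene pred [340.4 262.2 321.  360.  246.  278.  647. ] IoU 0.70
  pred ring [357.6 233.7] [382.2 258.3]
side obs  [274.1 152.5 265.  283.  143.  163.  175. ]
side pred [273.8 152.1 263.  285.  140.  164.  255. ] IoU 0.69
  pred ring [252.7 129.5] [267.8 144. ]
```

```bash
python3 -c "
from plant import *
print(sign_off())"
```

```text
the job is handed in; nothing more can be done
None
```

The red-handled spanner is on the free peg, lying flat against the board with its handle down the slope. It did not shift under a 20 N push. The arm has let go and is clear, and I handed the job in at about 18 s; the sign-off call returned no verdict.

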